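# Lock the service hatch with its gated slide bolt

## Task

Lock the glass service hatch: push the latch's upright black pin along the long leg of the L-shaped slot so that the bolt goes into the keeper, turn the corner, and push the pin fully to the end of the short leg. Only push the pin sideways with the fingertips; never pull it up out of the slot. Leave the tools and parts lying around where they are, and finish with the hand clear.

Things in the scene. Friction and masses are not known exactly. Their poses are not given: they have to be found in the camera images.
- latch: fixed aluminium block with an L-shaped slot in its flat top. Origin at deck height (z = 0) under the middle of the long leg; only yaw varies. In its frame, mm: block x -35 to 75, y -75 to 75, top z 30. Pin centre runs along +y from (0, -40) to the corner (0, 40), then along +x to (40, 40). Long leg 20 wide, short leg 24
- keeper (a point): middle of the steel keeper bridge (48 mm wide, 30 mm long, 32 mm high; this point is 16 mm above the deck) that the bolt enters; it is fixed at (0, 145) mm in the latch's frame, on the flat steel frame (10 mm thick) of the glass hatch, which spans x -90 to 110, y 120 to 325 mm in that frame
- slot_start (a point): point on the top face of the latch block, on the pin's centre line at the start of the long leg (fixed)
- slot_corner (a point): point on the top face of the latch block, on the pin's centre line at the corner of the L (fixed)
- slot_end (a point): point on the top face of the latch block, on the pin's centre line at the end of the short leg (fixed)
- pin_knob (a point): centre of the pin's upright black cylindrical knob, 24 mm in diameter, 40 mm tall, standing 34 to 74 mm above the deck; this point is 54 mm above the deck. The pin starts somewhere in the first half of the long leg
- bolt (a joint): travel of the round steel bolt, and of the pin with it, along the long leg (the latch's +y): 0 at the start of the leg, 0.080 m at the corner, where it stops (starts between 0 and 0.030). It takes about 3 N to push and stays where it is left. Its tip is inside the keeper at 0.080
- follower (a joint): travel of the pin along the short leg (the latch's +x): 0 in the long leg, 0.040 m at the end of the short leg, where it stops. The slot lets it move only when the bolt is within about 6 mm of the corner. It takes about 2 N to push and stays where it is left
- pin (a joint): height by which the pin is pulled up out of the slot: 0 when down, 0.020 m at most. A spring and its weight press it down with about 4 N. It must stay down
- driver_a: screwdriver, 200 mm long, blue handle, lying on the near side of the latch; loose, to be left alone
- driver_b: screwdriver, 170 mm long, blue handle, lying beyond the pliers; loose, to be left alone
- pliers: pliers with red handles, 160 mm long, 16 mm thick, lying beside the start end of the latch (origin near the middle); loose, to be left alone
- bracket: small steel angle bracket 30 x 80 x 30 mm, lying on the far side of the latch; loose, to be left alone
- grease_tin: round aluminium tin, 48 mm across, 40 mm tall, standing beside the latch (it may change places with the hex bolt); loose, to be left alone
- hex_bolt: steel hex bolt standing on its head, 21 mm across, 45 mm tall (it may change places with the tin); loose, to be left alone
- terminal: white terminal strip 20 x 55 x 14 mm lying on the hatch glass; loose, to be left alone

How it is judged:
On the way:
1. the bolt is pushed along the long leg, with the pin down in the slot (value of joint bolt above 0.066 m and value of joint follower below 0.014 m).
At the end, for the whole second after the job is handed in: the pin stands at the end of the short leg (follower travel over 35 mm of 40, bolt travel over 70 mm of 80), down in the slot (raised less than 3 mm) and at rest (value of joint bolt above 0.07 m and value of joint follower above 0.035 m and value of joint pin below 0.003 m and velocity of joint follower between -0.005 and 0.005 m/s); the robot touches nothing.
It fails at once if the pin is lifted more than 6 mm in its slot (value of joint pin above 0.006 m).
It fails at once if a tool or part lying around is moved or picked up (more than 20 mm) (distance of any of driver_a, driver_b, pliers, bracket, grease_tin, hex_bolt, terminal from where it was at the start of the episode above 0.02 m).
It also fails if it takes over 42 s, if anything falls off the work surface, if the arm or the gripper's body presses on something with over 40 N, if the wrist force passes 120 N, or if a joint passes its speed limit or range.

## Robot

A 6-joint arm with a two-finger parallel gripper is mounted at the origin on the work surface. World frame = base frame: x ahead of the robot, y to its left, z up, the work surface at z = 0. Lengths are in m, angles in rad, forces in N, time in s.
With the tool pointing down it reaches from about 0.375 to 0.975 m from the base axis. Payload 3.8 kg.
Tool frame: the origin (TCP) lies at the very end of the fingers, on their centre line; the grasp point (between the pads) lies 19 mm behind it; z points along the fingers, y is the line along which they close (so a half turn about z gives the same grasp; the last joint's range is limited). The gripper opens to 85 mm and grips with 20 to 120 N. Pads are 22 mm wide; open, the fingers measure 114 mm over their backs; the gripper's body (76 mm by 85 mm) begins 54 mm behind the grasp point. The pads swing forward as they close: fully open they stand 13 mm farther back than shut.
Start: joints at [1.313, 0.264, 1.604, -0, 1.274, -0.037], TCP at [0.148, 0.659, 0.231] pointing down, gripper open.
Joint ranges: [-2.63, 2.63], [-0.94, 2.18], [0.31, 2.57], [-1.31, 4.45], [0, 2.66], [-2.55, 2.55]. Speed limits (rad/s): [2.57, 2.57, 3.14, 3.14, 3.14, 3.14].

## Interface

Orientations are given as a rotation vector (axis times angle).
In Python, from workcell import read_state, read_camera, calibration, finish_job gives the robot as it stands.
- The arm moves only by the tool step_arm, never from a script. Its argument "commands" is a list of rows, each an object of numbers: "fingers": the gripper's target within -1 to 1 (shut at 1, half-way at 0, fully open at -1); "dx", "dy", "dz": the shift along the tool's x, y, z in m; "roll": the turn about the tool's z in degrees. In form: [{"fingers": .., "dx": .., "dy": .., "dz": .., "roll": ..}, ...]. A call has 1 to 8 rows; each row is the pose to reach, as a shift and turn from the pose commanded when the call began, along the tool's axes at that moment; what a row does not reach only later rows make up. A row lasts 1/8 s, in which the tool goes at most 62.5 mm and 10.7 degrees, less where a joint would pass 70% of its speed; a pose out of reach is approached as far as the arm can. A call with a gripper value outside its range is refused whole. The fingers move at their own pace and stop on an object; "squeeze" is the grip in N (left out, the last holds). Time passes only in rows, so rows that repeat a pose let the fingers close. It gives the time, the measured TCP pose, the force, the opening and the grip force at its end, in the units of the state.
- read_state(): the state, without advancing time (a new reading comes with each control period).
- read_camera(name): name is "side" or "top"; returns (picture, depth): 420x560x3 uint8, blue, green, red; 420x560 float32, m along the optical axis (not along the pixel's ray), 0 where there is no reading.
- calibration(name): a dict with "intrinsics" (3x3 intrinsics, pixels), "world_to_cam" (4x4, takes a point from world to camera coordinates). Camera axes: x right, y up, looking along -z (the intrinsics and any distortion apply to the point x, -y, -z); pixel columns grow to the right and rows downward; lengths in m; the calibration is good to about 2 mm. A picture is of the moment at which its call begins. calibration takes no time and is no camera call.
- finish_job(): hands the job in; it is judged then, once.
The state is a dict: "time": time; "q": joint angles; "joint_vel": joint speeds; "joint_torque": joint torques, N m; "tool_pos": TCP position; "tcp_rot": TCP orientation; "wrist_force": force on the tool from outside, world axes, zero at the start; "torque": the same for the moment, N m; "width": opening from 0.0 (shut) to 1.0 (fully open); "grip_force": force on a finger pad.
Only numpy, scipy, OpenCV 4.12 (cv2) and the standard library are available. Lean on these libraries where they do the work, as an engineer would, in place of code of your own. Each camera call takes 0.05 s, during which the arm holds its last target. There are 200 camera calls.

## Working session

There is one attempt and no reset: what is moved stays moved. The work goes in short steps, Python scripts to look and compute and a tool call to move; the robot and the scene stay as the last step left them, time stands still between calls to the robot, and variables do not carry over. Pictures are saved under pics/ and viewed, at most 10 in all, crops included, and the job is handed in when it is done.

Besides the shell and the picture viewer there is one more tool, called after "Request:" by a JSON object that holds its "name" and its "arguments". step_arm: Moves the arm, as the interface text tells. Its arguments: {"type":"object","properties":{"commands":{"type":"array","items":{"type":"object","properties":{"fingers":{"type":"number"},"dx":{"type":"number"},"dy":{"type":"number"},"dz":{"type":"number"},"roll":{"type":"number"}}}},"squeeze":{"type":"number"}},"required":["commands"]}

```bash
mkdir -p pics; cat > h.py <<'E'
import numpy as np, cv2
from workcell import *
def cloud(n):
    im,d=read_camera(n); c=calibration(n); K=np.array(c["intrinsics"]); T=np.linalg.inv(np.array(c["world_to_cam"]))
    v,u=np.mgrid[:420,:560]
    P=np.stack([(u-K[0,2])/K[0,0]*d,-(v-K[1,2])/K[1,1]*d,-d],-1)
    return im,d,P@T[:3,:3].T+T[:3,3]
E
python3 - <<'E'
from h import *
for n in("top","side"):
    im,d,P=cloud(n); cv2.imwrite(f"pics/{n}0.png",im); np.savez(f"{n}0.npz",im=im,d=d,P=P)
    print({k:np.round(v,3).tolist() if not isinstance(v,(str,type(None))) else v for k,v in calibration(n).items()})
print(read_state())
E
```

```text
{'intrinsics': [[423.704, 0.0, 281.217], [0.0, 423.704, 215.214], [0.0, 0.0, 1.0]], 'world_to_cam': [[-0.022, -1.0, -0.008, -0.024], [0.993, -0.022, 0.114, -0.584], [-0.115, -0.006, 0.993, -0.944], [0.0, 0.0, 0.0, 1.0]]}
{'intrinsics': [[488.936, 0.0, 278.517], [0.0, 488.936, 210.315], [0.0, 0.0, 1.0]], 'world_to_cam': [[-0.967, -0.254, -0.009, 0.548], [0.14, -0.56, 0.817, -0.147], [-0.212, 0.789, 0.577, -0.808], [0.0, 0.0, 0.0, 1.0]]}
{'time': 0.1, 'q': array([ 1.31308294e+00,  2.64692506e-01,  1.60523162e+00,  6.54050654e-06,
        1.27371183e+00, -3.68882418e-02]), 'joint_vel': array([-0.00053648, -0.0037356 , -0.00376042, -0.00020303, -0.00074613,
       -0.00027565]), 'joint_torque': array([-3.82649678e-04, -5.16703320e+01, -3.68588984e+01, -8.49582830e-05,
        6.24072942e-03, -1.25950825e-05]), 'tool_pos': array([0.14767205, 0.65797198, 0.23007977]), 'tcp_rot': array([-0.34613607, -3.12215648,  0.00317309]), 'wrist_force': array([-0.29917009, -0.26341915, -0.06594841]), 'torque': array([-0.01663945, -0.02143194,  0.05462842]), 'grip_force': 0.0, 'width': 1.0030376699923176}
```

View pics/top0.png

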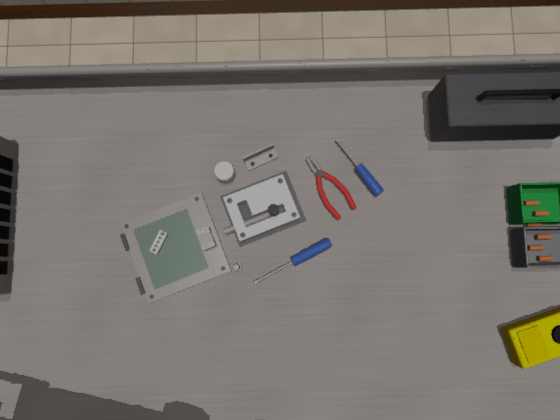

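View pics/side0.png

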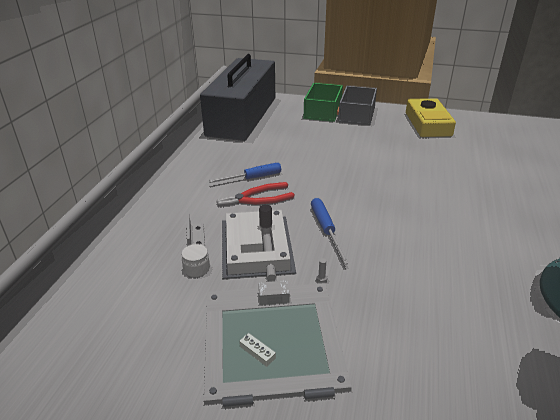

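The top view shows the latch around (262,208) with the knob at (273,210), the keeper at (207,240), the tin at (225,172) and the hex bolt at (237,267). The long leg runs left and slightly down; the short leg runs up.

```bash
python3 - <<'E'
from h import *
z=np.load("top0.npz"); P=z["P"]; im=z["im"]
v,u=np.mgrid[:420,:560]; roi=(u>215)&(u<310)&(v>165)&(v<250)
Z=P[...,2]
m=(roi&(Z>.024)&(Z<.036)).astype(np.uint8)
n,l,s,c=cv2.connectedComponentsWithStats(m,connectivity=4); k=1+np.argmax(s[1:,4]); 
r=cv2.minAreaRect((P[l==k][:,:2]*1000).astype(np.float32)); print("rect",r,np.median(Z[l==k]))
kn=roi&(Z>.06)&(Z<.085)&(u>250); q=P[kn]; print("knob",q[:,:2].min(0),q[:,:2].max(0),np.median(q,0),kn.sum())
side=np.load("side0.npz");Q=side["P"];ks=(Q[...,2]>.05)&(Q[...,2]<.085)&(abs(Q[...,0]-r[0][0]/1000)<.08)&(abs(Q[...,1]-r[0][1]/1000)<.08)
print("side knob",Q[ks].min(0),Q[ks].max(0),np.median(Q[ks],0),ks.sum())
# slot drawn from fit
c=np.array(r[0])/1000
for nm,(uu,vv) in dict(keeper=(207,240),tin=(225,172),hex=(237,267)).items(): print(nm,P[vv,uu])
cv2.imwrite("pics/crop.png",cv2.resize(im[160:260,190:320],None,fx=6,fy=6,interpolation=cv2.INTER_CUBIC))
E
```

```text
rect ((604.0781860351562, 9.502471923828125), (111.00226593017578, 150.06674194335938), 20.414079666137695) 0.03039591940428299
knob [ 0.58203001 -0.03025617] [ 0.60478329 -0.00792644] [ 0.59327557 -0.01931387  0.07428283] 93
side knob [ 0.58386396 -0.02671959  0.05004987] [ 0.60754742 -0.0032657   0.07454915] [ 0.59410567 -0.01036245  0.06689663] 197
keeper [0.53046968 0.13525255 0.031231  ]
tin [0.68712196 0.09166159 0.03917815]
hex [0.46737051 0.06513055 0.04587514]
```

View pics/crop.png

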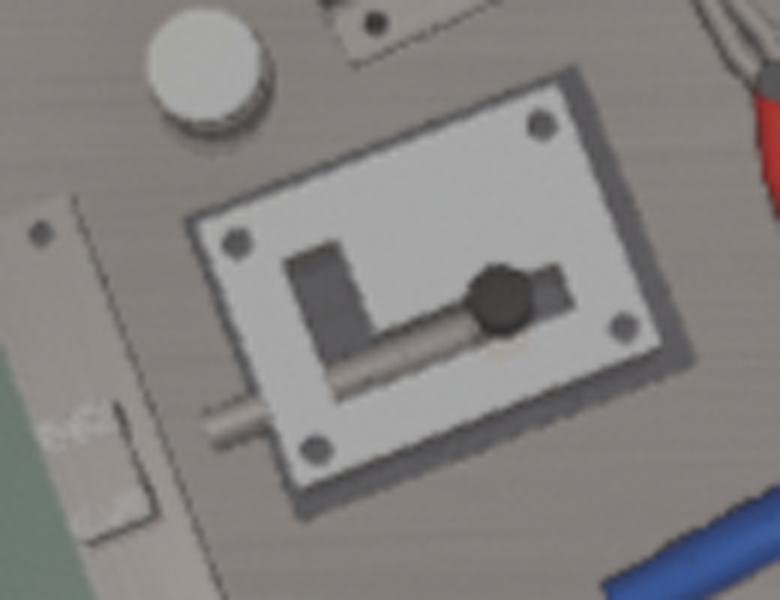

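Request:
{"name": "step_arm", "arguments": {"commands": [{"fingers": 1, "dx": -0.607, "dy": -0.601, "dz": 0, "roll": -33}, {"fingers": 1, "dx": -0.607, "dy": -0.601, "dz": 0, "roll": -33}, {"fingers": 1, "dx": -0.607, "dy": -0.601, "dz": 0, "roll": -33}, {"fingers": 1, "dx": -0.607, "dy": -0.601, "dz": 0, "roll": -33}, {"fingers": 1, "dx": -0.607, "dy": -0.601, "dz": 0, "roll": -33}, {"fingers": 1, "dx": -0.607, "dy": -0.601, "dz": 0, "roll": -33}, {"fingers": 1, "dx": -0.607, "dy": -0.601, "dz": 0, "roll": -33}, {"fingers": 1, "dx": -0.607, "dy": -0.601, "dz": 0, "roll": -33}]}}

```text
time: 1.1
tool_pos: [0.4173, 0.2367, 0.2311]
tcp_rot: [-0.555, 3.092, 0.0]
wrist_force: [-0.1, 0.6, -1.2]
width: -0.003
grip_force: 0.0
```

```bash
cat >> h.py <<'E'
from scipy.spatial.transform import Rotation as R
O=np.array([.5853,.0025]);A=np.radians(20.4);ex=np.array([np.cos(A),np.sin(A)]);ey=np.array([-ex[1],ex[0]])
def go(lx,ly,z):
    s=read_state(); M=R.from_rotvec(s["tcp_rot"]).as_matrix(); p=s["tool_pos"]
    t=np.r_[O+lx*ex+ly*ey,z]
    rel=p[:2]-O
    print("t",s["time"],"latch",np.round([rel@ex,rel@ey,p[2]],4),"dxyz",np.round(M.T@(t-p),4),"roll",round((np.degrees(np.arctan2(M[1,1],M[0,1]))-110.4),2),"F",s["wrist_force"],s["width"])
E
python3 -c "
from h import *
go(0,-.068,.23)"
```

```text
t 1.1 latch [-0.0758  0.2781  0.2311] dxyz [-0.076  -0.346   0.0011] roll -0.03 F [-0.12738148  0.56146535 -1.16292591] -0.0030455506950200647
```

Request:
{"name": "step_arm", "arguments": {"commands": [{"dx": -0.076, "dy": -0.346, "fingers": 1}, {"dx": -0.076, "dy": -0.346, "fingers": 1}, {"dx": -0.076, "dy": -0.346, "fingers": 1}, {"dx": -0.076, "dy": -0.346, "fingers": 1}, {"dx": -0.076, "dy": -0.346, "fingers": 1}, {"dx": -0.076, "dy": -0.346, "fingers": 1}, {"dx": -0.076, "dy": -0.346, "dz": 0.05, "fingers": 1}, {"dx": -0.076, "dy": -0.346, "dz": 0.1, "fingers": 1}]}}

```text
invalid input
```

```bash
python3 -c "
from h import *
go(0,-.068,.05)
im,d=read_camera('side'); cv2.imwrite('pics/s1.png',im[130:330,130:400].repeat(2,0).repeat(2,1))"
```

```text
t 1.1 latch [-0.0758  0.2781  0.2311] dxyz [-0.076  -0.346   0.1811] roll -0.03 F [-0.12738148  0.56146535 -1.16292591] -0.0030455506950200647
```

View pics/s1.png

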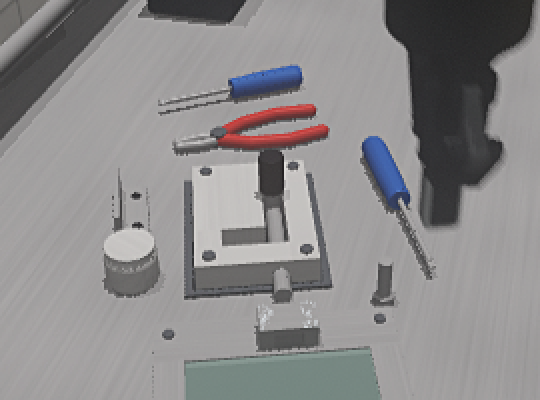

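The move was refused because each row needs all its keys, so the arm hasn't moved. The picture shows the knob still at the start of the slot, at about (270,170) in the crop. The shut fingers are off to the right, near (440,200).

Request:
{"name": "step_arm", "arguments": {"commands": [{"dx": -0.076, "dy": -0.346, "dz": 0, "roll": 0, "fingers": 1}, {"dx": -0.076, "dy": -0.346, "dz": 0, "roll": 0, "fingers": 1}, {"dx": -0.076, "dy": -0.346, "dz": 0, "roll": 0, "fingers": 1}, {"dx": -0.076, "dy": -0.346, "dz": 0, "roll": 0, "fingers": 1}, {"dx": -0.076, "dy": -0.346, "dz": 0, "roll": 0, "fingers": 1}, {"dx": -0.076, "dy": -0.346, "dz": 0, "roll": 0, "fingers": 1}, {"dx": -0.076, "dy": -0.346, "dz": 0.05, "roll": 0, "fingers": 1}, {"dx": -0.076, "dy": -0.346, "dz": 0.1, "roll": 0, "fingers": 1}]}}

```text
time: 2.15
tool_pos: [0.6091, -0.0601, 0.1304]
tcp_rot: [-0.552, 3.091, -0.001]
wrist_force: [0.2, -0.1, -0.5]
width: -0.0
grip_force: 0.0
```

```bash
python3 -c "
from h import *
go(0,-.068,.05)
im,d=read_camera('side'); cv2.imwrite('pics/s2.png',im[130:330,130:400].repeat(2,0).repeat(2,1))"
```

```text
t 2.15 latch [ 0.0005 -0.067   0.1304] dxyz [ 0.0006 -0.001   0.0804] roll -0.14 F [ 0.19522931 -0.11184689 -0.48205492] -0.00020082544230351403
```

View pics/s2.png

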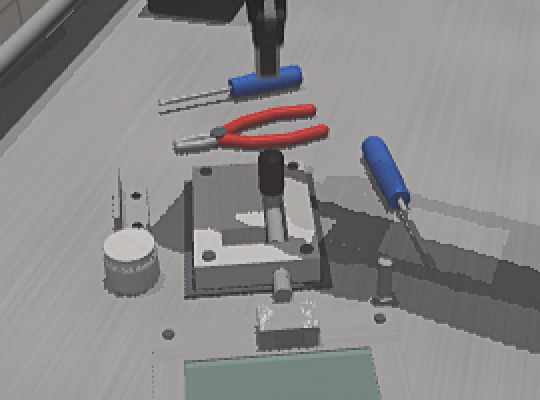

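The fingers are above and behind the knob, lined up with the long leg. Next I descend and push.

Request:
{"name": "step_arm", "arguments": {"commands": [{"dx": 0, "dy": -0.004, "dz": 0.04, "roll": 0, "fingers": 1}, {"dx": 0, "dy": -0.004, "dz": 0.08, "roll": 0, "fingers": 1}, {"dx": 0, "dy": -0.004, "dz": 0.08, "roll": 0, "fingers": 1}, {"dx": 0, "dy": 0.01, "dz": 0.08, "roll": 0, "fingers": 1}, {"dx": 0, "dy": 0.02, "dz": 0.08, "roll": 0, "fingers": 1}, {"dx": 0, "dy": 0.03, "dz": 0.08, "roll": 0, "fingers": 1}]}}

```text
time: 2.95
tool_pos: [0.5996, -0.0309, 0.0537]
tcp_rot: [-0.555, 3.088, -0.003]
wrist_force: [1.2, -3.5, 2.3]
width: -0.001
grip_force: 1.4
```

```bash
python3 -c "
from h import *
go(0,.013,.05)"
```

```text
t 2.95 latch [ 0.0018 -0.0363  0.0537] dxyz [0.0018 0.0493 0.0036] roll -0.01 F [ 1.22453444 -3.46259354  2.25728616] -0.0014537223519176345
```

Request:
{"name": "step_arm", "arguments": {"commands": [{"dx": 0.002, "dy": 0.01, "dz": 0, "roll": 0, "fingers": 1}, {"dx": 0.002, "dy": 0.02, "dz": 0, "roll": 0, "fingers": 1}, {"dx": 0.002, "dy": 0.028, "dz": 0, "roll": 0, "fingers": 1}, {"dx": 0.002, "dy": 0.034, "dz": 0, "roll": 0, "fingers": 1}, {"dx": 0.002, "dy": 0.04, "dz": 0, "roll": 0, "fingers": 1}]}}

```text
time: 3.58
tool_pos: [0.5819, 0.0058, 0.0512]
tcp_rot: [0.555, -3.092, 0.0]
wrist_force: [1.8, -1.9, 2.4]
width: -0.001
grip_force: 1.3
```

```bash
python3 -c "
from h import *
go(0,.013,.05)
im,d,P=cloud('top'); cv2.imwrite('pics/t3.png',cv2.resize(im[160:260,190:320],None,fx=5,fy=5))
im,d=read_camera('side'); cv2.imwrite('pics/s3.png',im[130:330,130:400].repeat(2,0).repeat(2,1))"
```

```text
t 3.575 latch [-0.002   0.0043  0.0512] dxyz [-0.002   0.0087  0.0012] roll -0.05 F [ 1.80128314 -1.91278986  2.37419531] -0.0005268325077865584
```

View pics/s3.png

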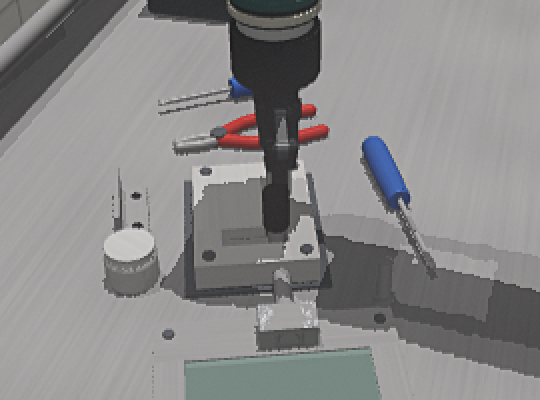

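The knob is at about (275,225), moving with the fingers, and the bolt tip is entering the keeper. I'll keep pushing to the stop.

Request:
{"name": "step_arm", "arguments": {"commands": [{"dx": -0.001, "dy": 0.004, "dz": 0, "roll": 0, "fingers": 1}, {"dx": -0.001, "dy": 0.008, "dz": 0, "roll": 0, "fingers": 1}, {"dx": -0.001, "dy": 0.012, "dz": 0, "roll": 0, "fingers": 1}, {"dx": -0.001, "dy": 0.012, "dz": 0, "roll": 0, "fingers": 1}]}}

```text
time: 4.18
tool_pos: [0.5788, 0.0162, 0.0509]
tcp_rot: [0.556, -3.091, 0.003]
wrist_force: [0.9, -7.8, -0.6]
width: 0.001
grip_force: 3.4
```

```bash
cat >> h.py <<'E'
def knob():
    im,d,Q=cloud('side'); L=(Q[...,:2]-O); lx=L@ex; ly=L@ey
    m=(Q[...,2]>.04)&(Q[...,2]<.072)&(abs(lx)<.06)&(abs(ly-.01)<.06)&(im.max(-1)<70)
    return im,lx[m],ly[m],Q[m]
E
python3 -c "
from h import *
go(0,.013,.05)
im,lx,ly,q=knob(); print(len(lx),np.percentile(lx,[2,50,98]),np.percentile(ly,[2,50,98]),ly.max())"
```

```text
t 4.175 latch [-0.0014  0.0151  0.0509] dxyz [-0.0014 -0.0021  0.0009] roll -0.0 F [ 0.92442823 -7.79185745 -0.63881348] 0.0008339605609133939
210 [-0.0073922   0.00408939  0.01519511] [0.03738956 0.05032225 0.05396311] 0.055045843737896116
```

Request:
{"name": "step_arm", "arguments": {"commands": [{"dx": 0, "dy": -0.015, "dz": 0, "roll": 0, "fingers": 1}, {"dx": 0, "dy": -0.02, "dz": 0, "roll": 0, "fingers": 1}, {"dx": 0.048, "dy": -0.02, "dz": 0, "roll": 0, "fingers": 1}, {"dx": 0.048, "dy": -0.02, "dz": 0, "roll": 0, "fingers": 1}, {"dx": 0.048, "dy": 0.025, "dz": 0, "roll": 0, "fingers": 1}, {"dx": 0.048, "dy": 0.025, "dz": 0, "roll": 0, "fingers": 1}]}}

```text
time: 4.97
tool_pos: [0.5249, 0.0257, 0.0514]
tcp_rot: [-0.558, 3.092, 0.002]
wrist_force: [0.5, 0.6, -0.8]
width: -0.003
grip_force: 0.0
```

```bash
python3 -c "
from h import *
go(.018,.040,.05)
im,d=read_camera('side'); cv2.imwrite('pics/s4.png',im[130:330,130:400].repeat(2,0).repeat(2,1))"
```

```text
t 4.975 latch [-0.0485  0.0428  0.0514] dxyz [-0.0665 -0.0029  0.0014] roll 0.05 F [ 0.4936061   0.57153315 -0.75895975] -0.003151564227233601
```

View pics/s4.png

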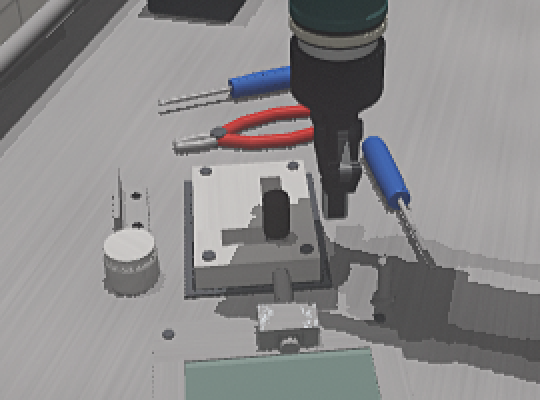

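The bolt runs through the keeper, the knob is at the corner at (277,215), and the fingers are beside it at (335,195). Now I push along the short leg.

Request:
{"name": "step_arm", "arguments": {"commands": [{"dx": -0.015, "dy": -0.002, "dz": 0, "roll": 0, "fingers": 1}, {"dx": -0.025, "dy": -0.002, "dz": 0, "roll": 0, "fingers": 1}, {"dx": -0.034, "dy": -0.002, "dz": 0, "roll": 0, "fingers": 1}, {"dx": -0.042, "dy": -0.002, "dz": 0, "roll": 0, "fingers": 1}, {"dx": -0.05, "dy": -0.002, "dz": 0, "roll": 0, "fingers": 1}, {"dx": -0.057, "dy": -0.002, "dz": 0, "roll": 0, "fingers": 1}]}}

```text
time: 5.78
tool_pos: [0.5796, 0.0417, 0.0511]
tcp_rot: [0.555, -3.092, 0.0]
wrist_force: [-2.0, -2.8, 2.0]
width: -0.006
grip_force: 1.1
```

```bash
python3 -c "
from h import *
go(.018,.040,.05)
im,d=read_camera('side'); cv2.imwrite('pics/s5.png',im[130:330,130:400].repeat(2,0).repeat(2,1))"
```

```text
t 5.775 latch [0.0084 0.0388 0.0511] dxyz [-0.0096  0.0013  0.0011] roll -0.05 F [-1.96626984 -2.84646467  1.9778739 ] -0.0062857547515250975
```

View pics/s5.png

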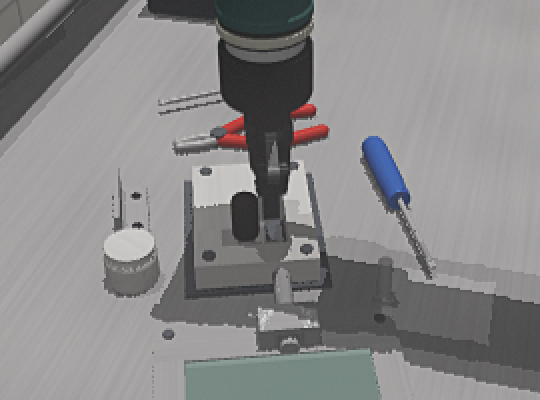

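The knob is partway along the short leg at (243,215), and the fingers are behind it. I'll push on until the force rises at the stop.

Request:
{"name": "step_arm", "arguments": {"commands": [{"dx": -0.006, "dy": 0, "dz": 0, "roll": 0, "fingers": 1}, {"dx": -0.01, "dy": 0, "dz": 0, "roll": 0, "fingers": 1}, {"dx": -0.013, "dy": 0, "dz": 0, "roll": 0, "fingers": 1}, {"dx": -0.013, "dy": 0, "dz": 0, "roll": 0, "fingers": 1}]}}

```text
time: 6.32
tool_pos: [0.5907, 0.0462, 0.051]
tcp_rot: [0.555, -3.09, 0.0]
wrist_force: [-3.2, -2.4, 1.2]
width: 0.003
grip_force: 2.3
```

```bash
python3 -c "
from h import *
go(.018,.040,.05)"
```

```text
t 6.325 latch [0.0203 0.0391 0.051 ] dxyz [0.0023 0.0009 0.001 ] roll -0.04 F [-3.19529136 -2.41322567  1.23708915] 0.002549459156591888
```

Request:
{"name": "step_arm", "arguments": {"commands": [{"dx": -0.003, "dy": 0, "dz": 0, "roll": 0, "fingers": 1}, {"dx": -0.005, "dy": 0, "dz": 0, "roll": 0, "fingers": 1}, {"dx": -0.005, "dy": 0, "dz": 0, "roll": 0, "fingers": 1}]}}

```text
time: 6.7
tool_pos: [0.5917, 0.0467, 0.051]
tcp_rot: [0.554, -3.082, 0.001]
wrist_force: [-15.6, -7.0, 11.4]
width: -0.002
grip_force: 8.1
```

```bash
python3 -c "
from h import *
go(.018,.040,.05)"
```

```text
t 6.7 latch [0.0214 0.0392 0.051 ] dxyz [0.0034 0.0008 0.001 ] roll -0.01 F [-15.594622    -6.98452735  11.40484684] -0.0016182145911324026
```

The force has risen to about 17 N with no more travel, so the pin is at the stop. I back off and rise.

Request:
{"name": "step_arm", "arguments": {"commands": [{"dx": 0.02, "dy": 0, "dz": 0, "roll": 0, "fingers": 1}, {"dx": 0.05, "dy": 0, "dz": 0, "roll": 0, "fingers": 1}, {"dx": 0.06, "dy": 0, "dz": 0, "roll": 0, "fingers": 1}, {"dx": 0.06, "dy": 0, "dz": -0.05, "roll": 0, "fingers": 1}, {"dx": 0.06, "dy": 0, "dz": -0.1, "roll": 0, "fingers": 1}, {"dx": 0.06, "dy": 0, "dz": -0.12, "roll": 0, "fingers": 1}, {"dx": 0.06, "dy": 0, "dz": -0.12, "roll": 0, "fingers": 1}]}}

```text
time: 7.58
tool_pos: [0.543, 0.0276, 0.1743]
tcp_rot: [-0.554, 3.085, -0.001]
wrist_force: [1.1, 0.2, -0.6]
width: 0.0
grip_force: 0.0
```

```bash
python3 -c "
from h import *
go(.018,.040,.05)
im,lx,ly,q=knob(); print(len(lx),np.percentile(lx,[2,50,98]),np.percentile(ly,[2,50,98]),q[:,2].max())
cv2.imwrite('pics/s6.png',im[130:330,130:400].repeat(2,0).repeat(2,1))"
```

```text
t 7.575 latch [-0.0309  0.0383  0.1743] dxyz [-0.0481  0.002   0.1247] roll -0.05 F [ 1.10406825  0.18386591 -0.58806414] 4.482794773844604e-05
198 [0.03196229 0.04370517 0.05443201] [0.04010554 0.05044075 0.05425719] 0.07199429109601962
```

View pics/s6.png

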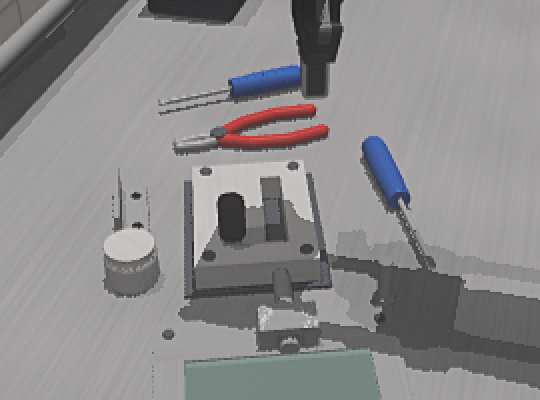

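The knob is at the end of the short leg at (231,217), about 39.6 mm from where it stood at the corner. The bolt is in the keeper, the hand is clear, and nothing else has moved.

```bash
python3 -c "
from workcell import *
print(finish_job())"
```

```text
the job is handed in; nothing more can be done
None
```

The hatch is locked and the job handed in (no verdict returned): the bolt is through the keeper, the pin is at the end of the short leg (about 39.6 mm from the corner by camera), the hand is clear, and the last side-camera crop showed no loose parts disturbed.

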